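Pack the closed specimen jars into the orange tray

ROBOT

A 6-joint arm with a two-finger parallel gripper is mounted at the origin on the work surface. World frame = base frame: x ahead of the robot, y to its left, z up, the work surface at z = 0. Lengths are in mm, angles in rad, forces in N, time in s.
With the tool pointing down it reaches from about 275 to 850 mm from the base axis. Payload 19 kg.
Tool frame: the origin (TCP) lies between the finger pads; the fingertips stand 19 mm ahead of it and the grasp point (between the pads) is the TCP; z points along the fingers, y is the line along which they close (so a half turn about z gives the same grasp; the last joint's range is limited). The gripper opens to 85 mm and grips with 20 to 120 N. Pads are 22 mm wide; open, the fingers measure 114 mm over their backs; the gripper's body (76 mm by 85 mm) begins 54 mm behind the grasp point. The pads swing forward as they close: fully open they stand 13 mm farther back than shut.
Start: joints at [1.079, 0.15, 1.437, -0, 1.554, -0.134], TCP at [201.376, 538.554, 250.267] pointing down, gripper open.
Joint ranges: [-2.8, 2.8], [-0.68, 2.1], [0.12, 2.68], [-1.39, 4.53], [0.16, 2.79], [-2.81, 2.81]. Speed limits (rad/s): [1.89, 1.89, 2.22, 3.01, 3.01, 3.01].

INTERFACE

Orientations are given as a rotation vector (axis times angle).
In Python, from station import sense, eyes, robot gives the robot as it stands.
- The arm moves only by the tool nudge_tcp, called by a JSON object that holds its "op" and its "data". Schema: {"type":"object","properties":{"motion":{"type":"array","items":{"type":"array","prefixItems":[{"type":"array","items":{"type":"number"},"minItems":3,"maxItems":3},{"type":"number"},{"type":"number"}],"minItems":3,"maxItems":3},"minItems":1,"maxItems":8},"force":{"type":"number"},"only":{"type":"string"},"quiet":{"type":"boolean"},"lines":{"type":"string"}},"required":["motion"],"additionalProperties":false}. motion is a list of rows, 1 to 8 of them, each written [[dx, dy, dz], turn, opening]: dx, dy, dz in shares of the most that a row can go, 1 being 62.5 mm, then a turn about the tool's z in parts of the range, where 1.0 means pi rad, then the finger opening in mm; each row shifts and turns the commanded pose from where the row before left it, along the tool's axes as they then stand; what a row does not reach is not made up. A row lasts 1/8 s, in which the tool goes at most 62.5 mm and 0.188 rad, less where a joint would pass 70% of its speed; a pose out of reach is approached as far as the arm can. The fingers move at their own pace and stop on an object; force is the grip in N (left out, the last holds). Time passes only in rows, so rows that do not move let the fingers close. The tool returns the time, the measured TCP pose, the force, the opening and the grip force at its end. only (a regular expression) keeps the lines of the reply that match it, lines (a string "A,B") keeps lines A to B, and quiet returns only ok. A shift or turn number past 1, either way, is cut back to 1. Input that does not fit is refused with a message, and nothing moves.
- sense(): the state, without advancing time (a new reading comes with each control period).
- eyes.get_image(name): name is "scene" or "top"; returns a dict with "pixels" (480x640x3 uint8, red, green, blue), "camera_matrix" (3x3 intrinsics, pixels), "camera_from_world" (4x4, takes a point from world to camera coordinates). Camera axes: x right, y up, looking along -z (the intrinsics and any distortion apply to the point x, -y, -z); pixel columns grow to the right and rows downward; lengths in mm; the calibration is good to about 2 mm. A picture is of the moment at which its call begins. There is no depth.
- robot.sign_off(): hands the job in; it is judged then, once.
The state is a dict: "time_s": time; "joint_pos": joint angles; "qd": joint speeds; "joint_torque": joint torques, N m; "position": TCP position; "tool_rot": TCP orientation; "ft_force": force on the tool from outside, world axes, zero at the start; "moment": the same for the moment, N m; "width": finger opening in mm; "gripper_force": force on a finger pad.
Only numpy, scipy, OpenCV 4.12 (cv2) and the standard library are available. Lean on these libraries where they do the work, as an engineer would, in place of code of your own. Each camera call takes 0.05 s, during which the arm holds its last target. There are 200 camera calls.

TASK

Collect the four closed specimens into the orange tray: stand the large, medium and small capped jars and the square bottle upright each in the holder that fits it, right down on the holder's floor. They are glass, so keep them upright and set them down rather than drop them, and leave the two empty upside-down jars standing where they are.

Things in the scene. Friction and masses are not known exactly. Their poses are not given: they have to be found in the camera images.
- jar_large: large closed specimen jar: round clear glass with a black screw cap 19 mm high, cap and glass both 64 mm in diameter, 84 mm high in all, about 260 g, rock chips inside; stands upright, loose on the bench. Origin: centre of its underside; z up. Grasp from above at any yaw, across the cap, fingertips beside the glass.
- jar_medium: medium closed specimen jar: round clear glass with a black screw cap 17 mm high, cap and glass both 50 mm in diameter, 70 mm high in all, about 150 g, rock chips inside; stands upright, loose on the bench. Origin: centre of its underside; z up. Grasp from above at any yaw, across the cap, fingertips beside the glass.
- jar_small: small closed specimen jar: round clear glass with a black screw cap 14 mm high, cap and glass both 34 mm in diameter, 56 mm high in all, about 60 g, rock chips inside; stands upright, loose on the bench. Origin: centre of its underside; z up. Grasp from above at any yaw, across the cap, fingertips beside the glass.
- bottle_square: closed square bottle: clear glass body 46 x 46 mm, flat-sided up to 58 mm, then a shoulder and a narrow round black cap 32 mm in diameter; 84 mm high in all, about 160 g, stands upright, loose on the bench. Origin: centre of its underside; z up. x and y are square to its flats. Grasp from above across two parallel flats, 40 to 48 mm above its underside.
- holder_large: holder for the large jar: fixed black plate 102 mm square, 4 mm thick, with a white round collar (wall 4 mm) around a shallow well, bore 80 mm. Origin: centre of its underside, 4 mm above the bench; z up. Well floor 4 mm, collar rim 18 mm above the origin. All four holders are in the orange tray.
- holder_medium: holder for the medium jar: fixed black plate 102 mm square, 4 mm thick, with a white round collar (wall 4 mm) around a shallow well, bore 66 mm. Origin: centre of its underside, 4 mm above the bench; z up. Well floor 4 mm, collar rim 18 mm above the origin. The holders are two by two at 108 mm pitch, in any order.
- holder_small: holder for the small jar: fixed black plate 102 mm square, 4 mm thick, with a white round collar (wall 4 mm) around a shallow well, bore 50 mm. Origin: centre of its underside, 4 mm above the bench; z up. Well floor 4 mm, collar rim 18 mm above the origin. The fixed tray is 256 mm square over its lip, rim 26 mm above the bench.
- holder_square: holder for the square bottle: fixed black plate 102 mm square, 4 mm thick, with a white square collar (wall 4 mm) around a shallow well 62 x 62 mm inside; x and y are square to the well (a quarter turn makes no difference). Origin: centre of its underside, 4 mm above the bench; z up. Well floor 4 mm, collar rim 18 mm above the origin.
- empty_large: large empty jar without cap, upside down on its mouth: round clear glass 64 mm in diameter, 78 mm high, a plain glass disc from above. Not for the tray: it stays where it is. Origin: centre of its underside; z up.
- empty_medium: medium empty jar without cap, upside down on its mouth: round clear glass 50 mm in diameter, 66 mm high, a plain glass disc from above. Not for the tray: it stays where it is. Origin: centre of its underside; z up. (Other bench clutter lies over 0.78 m ahead of the base and is under 30 mm high.)
Mind the look-alikes: they are no part of the job. What is shaped like the holder_small but green or purple is not meant.

How it is judged (in metres and radians):
At the end, for the whole second after the job is handed in: Each closed jar and the square bottle stands in its own holder: axis within 13 mm of the holder's centre, underside less than 9 mm above the holder's origin, within 0.1 rad of upright, at rest; both empty jars still upright within 15 mm of where they were (horizontal distance between jar_large and holder_large below 0.013 m and z of jar_large in the frame of holder_large below 0.009 m and angle between each of jar_large, jar_medium, jar_small, bottle_square, empty_large, empty_medium's own z axis and vertical below 0.1 rad and linear speed of each of jar_large, jar_medium, jar_small, bottle_square below 0.02 m/s and angular speed of each of jar_large, jar_medium, jar_small, bottle_square below 0.2 rad/s and horizontal distance between jar_medium and holder_medium below 0.013 m and z of jar_medium in the frame of holder_medium below 0.009 m and horizontal distance between jar_small and holder_small below 0.013 m and z of jar_small in the frame of holder_small below 0.009 m and horizontal distance between bottle_square and holder_square below 0.013 m and z of bottle_square in the frame of holder_square below 0.009 m and distance of each of empty_large, empty_medium from where it was at the start of the episode below 0.015 m); the robot touches nothing.
It fails at once if the large empty jar is pushed more than 15 mm from its place, lifted or tipped (distance of empty_large from where it was at the start of the episode above 0.015 m or angle between empty_large's own z axis and vertical above 0.35 rad).
It fails at once if the medium empty jar is pushed more than 15 mm from its place, lifted or tipped (distance of empty_medium from where it was at the start of the episode above 0.015 m or angle between empty_medium's own z axis and vertical above 0.35 rad).
It fails at once if a closed jar or the square bottle is tipped over (more than 0.7 rad) (angle between any of jar_large, jar_medium, jar_small, bottle_square's own z axis and vertical above 0.7 rad).
It fails at once if a closed jar or the square bottle is dropped (reaches 0.7 m/s out of the fingers, a fall of about 25 mm) ((linear speed of jar_large above 0.7 m/s and not (contact force between the fingers and jar_large above 0.05 N)) or (linear speed of jar_medium above 0.7 m/s and not (contact force between the fingers and jar_medium above 0.05 N)) or (linear speed of jar_small above 0.7 m/s and not (contact force between the fingers and jar_small above 0.05 N)) or (linear speed of bottle_square above 0.7 m/s and not (contact force between the fingers and bottle_square above 0.05 N))).
It also fails if it takes over 109 s, if anything falls off the work surface, if the arm or the gripper's body presses on something with over 40 N, if the wrist force passes 120 N, or if a joint passes its speed limit or range.

## Working session

There is one attempt and no reset: what is moved stays moved. The work goes in short steps, Python scripts to look and compute and a tool call to move; the robot and the scene stay as the last step left them, time stands still between calls to the robot, and variables do not carry over. Pictures are saved under pics/ and viewed, at most 14 in all, crops included, and the job is handed in when it is done.

```bash
ls; mkdir -p pics; python3 - <<'E'
from station import sense, eyes
import cv2, numpy as np
for n in ("scene","top"):
    d=eyes.get_image(n); cv2.imwrite(f"pics/{n}0.png",d["pixels"][:,:,::-1]); np.savez(f"{n}0.npz",**d)
    print(n,d["camera_matrix"].tolist(),np.round(d["camera_from_world"],3).tolist(),[k for k in d])
print(sense())
E
```

```text
pics
scene [[491.613988670247, 0.0, 316.2209172588623], [0.0, 491.613988670247, 237.53765923706018], [0.0, 0.0, 1.0]] [[-0.605, 0.796, 0.004, 366.111], [-0.587, -0.45, 0.673, 276.615], [0.538, 0.405, 0.74, -1405.673], [0.0, 0.0, 0.0, 1.0]] ['pixels', 'camera_matrix', 'camera_from_world']
top [[620.8167384938058, 0.0, 314.0118207732445], [0.0, 620.8167384938058, 246.49893285414763], [0.0, 0.0, 1.0]] [[0.029, -0.999, -0.017, -18.981], [0.998, 0.028, 0.06, -555.982], [-0.06, -0.019, 0.998, -1580.128], [0.0, 0.0, 0.0, 1.0]] ['pixels', 'camera_matrix', 'camera_from_world']
{'time_s': 0.1, 'joint_pos': array([ 1.07900082e+00,  1.50937792e-01,  1.43793862e+00,  2.37607602e-05,
        1.55380132e+00, -1.33964186e-01]), 'qd': array([ 0.00022512,  0.00022777, -0.00091713,  0.00028239,  0.00071183,
        0.00015289]), 'joint_torque': array([ 4.74626097e-03, -7.14376259e+01, -5.71797001e+01, -3.15715133e-04,
        6.96573741e-03, -1.51328741e-04]), 'position': array([201.29039248, 538.40939853, 249.74890867]), 'tool_rot': array([-5.59023255e-01, -3.09109275e+00,  1.61002918e-03]), 'ft_force': array([-0.87222394,  0.88441879,  0.39147922]), 'moment': array([-0.00400543, -0.00627324, -0.01498377]), 'gripper_force': 0.0, 'width': 85.39002678256281}
```

View pics/top0.png

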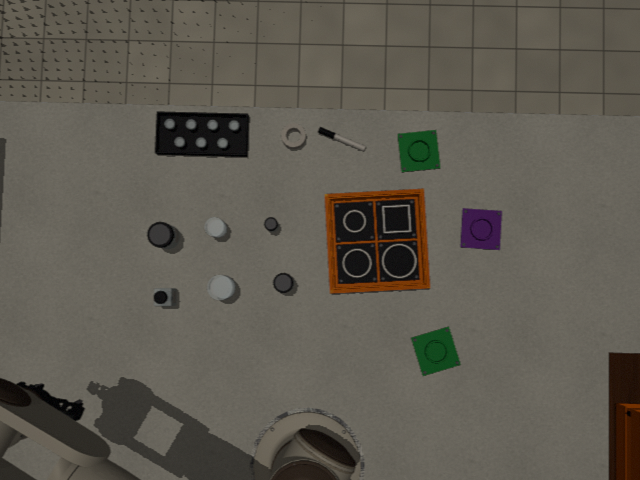

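View pics/scene0.png

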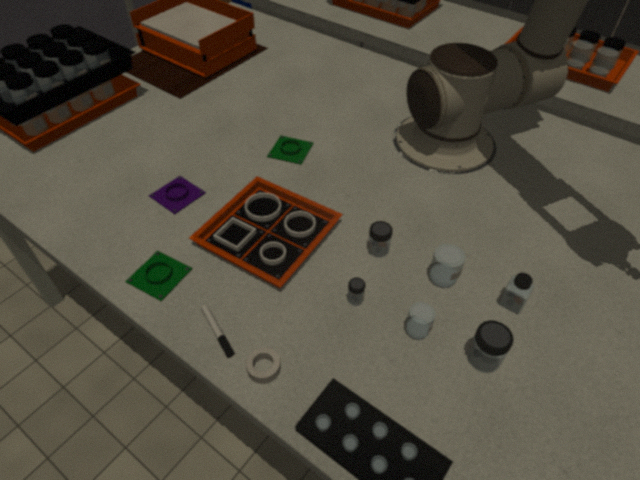

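Top view: the capped jars are large (161,235), small (271,224) and medium (284,283), and the square bottle is at (162,297). The empties are at (217,228) and (222,288). Tray collars are small (354,221), square (396,219), medium (357,263) and large (399,261).

The candidates for holder_small are white in the tray (354,221), green (419,151), green (436,351) and purple (481,230). Only the white one on black, in the orange tray, fits. I'll confirm that in one enlarged crop with the measured outlines.

```bash
cat > m.py <<'E'
import cv2, numpy as np
def ray(d,p):
    T=d["camera_from_world"]; K=d["camera_matrix"]; R=T[:3,:3]; c=-R.T@T[:3,3]
    v=np.linalg.solve(K,[p[0],p[1],1]); return c, R.T@np.array([v[0],-v[1],-v[2]])
def onz(d,p,z):
    c,v=ray(d,p); return c+v*(z-c[2])/v[2]
def tri(d1,p1,d2,p2):
    c1,v1=ray(d1,p1); c2,v2=ray(d2,p2)
    A=np.c_[v1,-v2]; s=np.linalg.lstsq(A,c2-c1,rcond=None)[0]
    a,b=c1+s[0]*v1,c2+s[1]*v2; return (a+b)/2, np.linalg.norm(a-b)
def blob(d,p,r,test):
    "contour in window nearest to p, from mask test(img rgb float)"
    x,y=int(p[0]),int(p[1]); w=d["pixels"][y-r:y+r+1,x-r:x+r+1]
    k=4; w=cv2.resize(w,None,fx=k,fy=k,interpolation=cv2.INTER_CUBIC).astype(float)
    m=test(w).astype(np.uint8)
    cs=[c for c in cv2.findContours(m,cv2.RETR_EXTERNAL,cv2.CHAIN_APPROX_NONE)[0] if cv2.contourArea(c)>100]
    if not cs: return None
    c=min(cs,key=lambda c:np.hypot(*(np.mean(c[:,0],0)-k*r)))
    return (c[:,0]+.5)/k-.5+[x-r,y-r]
E
python3 - <<'E'
import numpy as np,cv2
from m import *
T=dict(np.load("top0.npz"));S=dict(np.load("scene0.npz"))
dark=lambda w:w.max(2)<75
white=lambda w:w.min(2)>105
items={"L":((161,235),(494,339),20,24,dark),"M":((284,283),(381,232),16,17,dark),"S":((271,224),(357,286),12,12,dark),"B":((161,297),(523,281),14,13,dark),
"hL":((399,261),(263,207),21,24,white),"hM":((357,263),(300,223),20,23,white),"hS":((354,221),(273,253),18,20,white),"hQ":((396,219),(235,234),19,24,white),
"eM":((217,228),(422,314),16,16,white),"eL":((222,288),(448,259),18,20,white)}
vis={}
for n,D in(("T",T),("S",S)): vis[n]=cv2.resize(D["pixels"][:,:,::-1],None,fx=3,fy=3,interpolation=cv2.INTER_CUBIC)
for k,(pt,ps,rt,rs,t) in items.items():
    o=[]
    for n,D,p,r in(("T",T,pt,rt),("S",S,ps,rs)):
        c=blob(D,p,r,t)
        if c is None: print(k,n,"none",D["pixels"][p[1],p[0]]);continue
        cv2.polylines(vis[n],[np.int32(c*3+1)],True,(0,0,255) if n=="T" else (255,0,255),1)
        a,b=c.min(0),c.max(0); o.append(((a+b)/2,b-a))
    if len(o)==2:
        P,e=tri(T,o[0][0],S,o[1][0]); print(k,np.round(o,1).tolist(),np.round(P,1),round(e,1))
cv2.imwrite("pics/t1.png",vis["T"][540:960,420:1210]); cv2.imwrite("pics/s1.png",cv2.resize(vis["S"][500:1140,560:1650],None,fx=.73,fy=.73))
E
```

```text
L [[[164.0, 237.1], [34.8, 32.0]], [[491.4, 341.6], [43.5, 43.5]]] [567.  377.8  49.5] 1.8
M [[[285.0, 283.8], [25.2, 22.8]], [[379.2, 235.0], [25.2, 28.8]]] [458.8  66.7  42. ] 0.9
S [[[272.0, 225.9], [17.2, 18.5]], [[355.6, 287.8], [18.5, 21.2]]] [605.7 104.4  33.1] 2.8
B [[[160.5, 297.0], [14.8, 13.2]], [[522.5, 280.8], [19.2, 17.2]]] [416.9 372.2  73.8] 1.0
hL T none [17 16 15]
hL S none [19 12 15]
hM T none [17 15 17]
hM S none [14 12  8]
hS T none [18 19 18]
hS S none [18 17 15]
hQ S none [ 4 11 10]
eM [[[214.5, 226.2], [18.8, 19.2]], [[423.0, 307.9], [3.2, 7.0]]] [595.9 245.8  75.3] 1.5
eL [[[219.6, 286.9], [25.0, 24.5]], [[445.1, 257.2], [4.0, 7.8]]] [447.9 223.7  67.6] 9.0
```

View pics/t1.png

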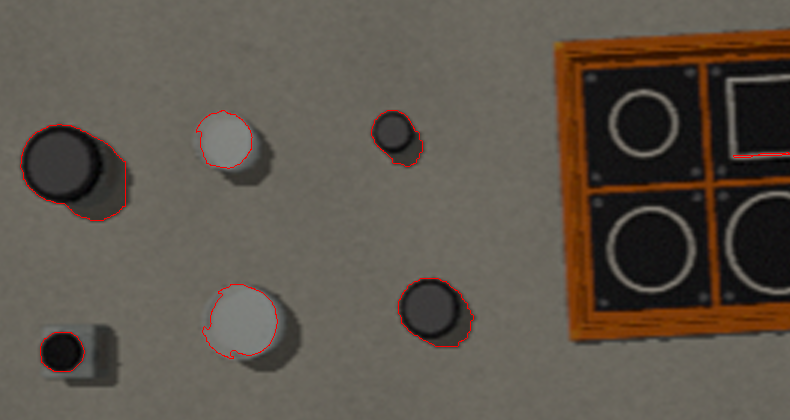

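View pics/s1.png

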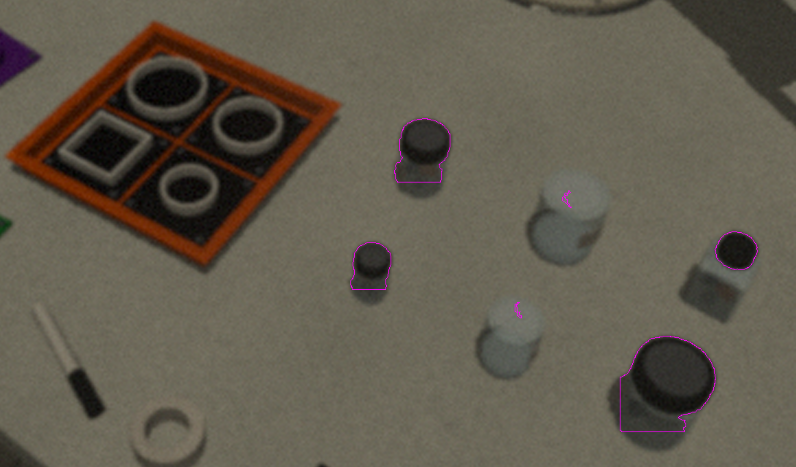

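The crops confirm it: holder_small is the white collar on black, at top left in the tray (crop 644,123). The shadow leaks into the cap masks, so I'll separate by chroma and take the collars against the black plates.

```bash
python3 - <<'E'
import numpy as np,cv2
from m import *
T=dict(np.load("top0.npz"));S=dict(np.load("scene0.npz"))
px=lambda D,p:D["pixels"][p[1]-1:p[1]+2,p[0]-1:p[0]+2].reshape(-1,3).mean(0).round().astype(int).tolist()
print("T cap,shadow",px(T,(161,235)),px(T,(178,247)),px(T,(283,282)),px(T,(293,292)),"S top",px(S,(494,335)),px(S,(494,352)),px(S,(484,362)),px(S,(381,228)))
vis={}
for n,D in(("T",T),("S",S)): vis[n]=cv2.resize(D["pixels"][:,:,::-1],None,fx=3,fy=3,interpolation=cv2.INTER_CUBIC)
cap=lambda w:(cv2.GaussianBlur(w,(0,0),3)@[1,0,-1]<6)&(w.max(2)<85)
dark=lambda w:w.max(2)<75
coll=lambda w:w.min(2)>55
def go(k,D,n,p,r,t):
    c=blob(D,p,r,t)
    if c is None: print(k,n,"none");return None
    cv2.polylines(vis[n],[np.int32(c*3+1)],True,(0,0,255),1)
    (cx,cy),(a,b),th=cv2.fitEllipse(c.astype(np.float32)); return np.array([cx,cy]),(a,b)
R={}
for k,pt,ps,rt,rs,t in [("L",(161,235),(494,339),20,24,cap),("M",(284,283),(381,232),16,17,cap),("S",(271,224),(357,286),12,12,cap),("B",(161,297),(523,281),14,13,dark),
("hL",(399,261),(263,207),18,20,coll),("hM",(357,263),(300,223),17,19,coll),("hS",(354,221),(273,253),15,17,coll),("hQ",(396,219),(235,234),18,23,coll)]:
    a=go(k,T,"T",pt,rt,t);b=go(k,S,"S",ps,rs,t)
    if a and b:
        P,e=tri(T,a[0],S,b[0]);R[k]=P;print(k,np.round(a[0],1),np.round(a[1],1),np.round(b[0],1),np.round(b[1],1),np.round(P,1),round(e,1))
cv2.imwrite("pics/t2.png",np.vstack([vis["T"][540:960,420:1300]])[:, :].copy() if 0 else cv2.resize(vis["T"][540:960,420:1300],None,fx=.9,fy=.9)); cv2.imwrite("pics/s2.png",cv2.resize(vis["S"][500:1140,560:1650],None,fx=.73,fy=.73))
E
```

```text
T cap,shadow [58, 57, 56] [59, 57, 52] [60, 58, 58] [58, 56, 51] S top [49, 49, 45] [22, 21, 17] [57, 57, 51] [52, 49, 46]
L [163.3 235.6] [25.5 33.9] [490.1 342.9] [35.  47.9] [571.3 378.3  50.7] 0.7
M [283.7 282.9] [19.7 21.4] [379.6 233.3] [18.5 24.6] [461.   68.9  51.1] 2.3
S [271.5 224.6] [13.  16.3] [355.9 288.4] [13.8 20.9] [608.4 106.1  35.3] 1.8
B [160.3 297. ] [13.4 14.7] [522.7 280.8] [17.2 18.9] [416.9 372.5  73.8] 1.1
hL [398.8 260.4] [34.4 35.1] [262.4 205.7] [27.7 36.1] [ 527.6 -222.3   15.8] 2.6
hM [356.6 262.6] [28.8 29.5] [299.4 222.9] [25.2 31.3] [ 518.6 -114.1   16.2] 2.1
hS [354.1 220.7] [22.5 23.1] [272.4 252. ] [22.  26.1] [ 626.6 -105.1   16.9] 2.2
hQ [396.2 218.5] [32.1 33.1] [234.2 232.7] [27.9 37.2] [ 635.5 -213.2   17.2] 3.0
```

View pics/t2.png

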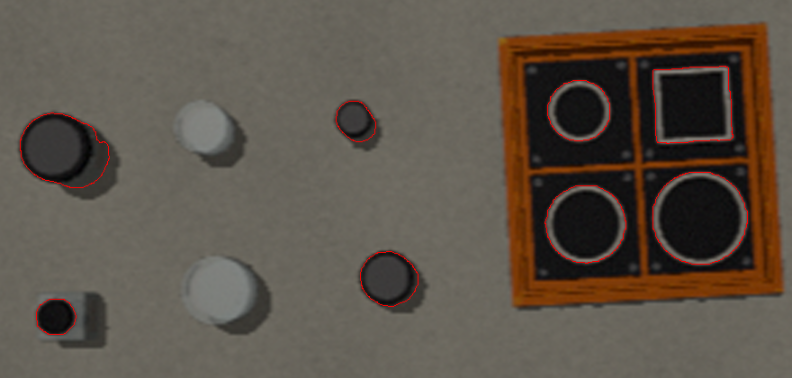

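View pics/s2.png

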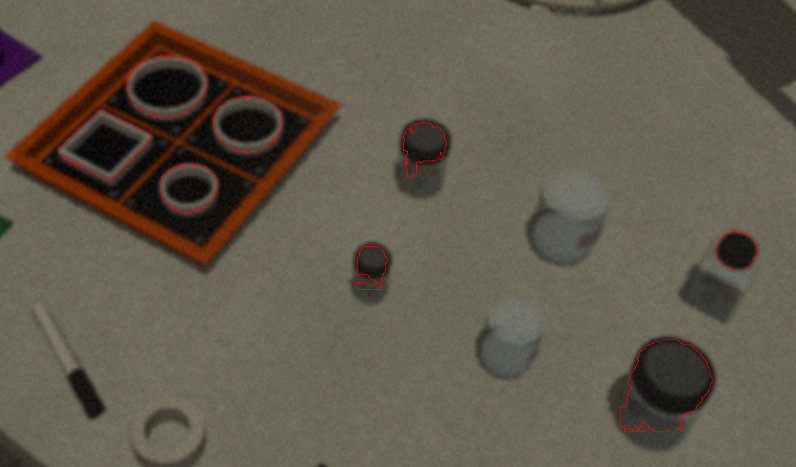

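The collar outlines are clean, with the collar mid-height at z≈16–17 and a 108 mm pitch. The medium cap outline is clean too. I'll move over the medium jar now and refine the other objects next.

The rows are not in the units I measure in: shifts go in shares of 62.5 mm and turns go in shares of pi rad. I convert before sending: -52 mm is -0.832, -51 mm is -0.816.

{"op": "nudge_tcp", "data": {"motion": [[[-0.72,-0.624,0],0,85],[[-0.832,-0.704,0],0,85],[[-0.832,-0.704,0],0,85],[[-0.832,-0.704,0],0,85],[[-0.832,-0.704,0],0,85],[[-0.832,-0.704,0],0,85],[[-0.832,-0.704,0],0,85],[[-0.816,-0.72,0],0,85]], "force": 40}}

```text
time_s: 1.1
position: [443.1, 102.0, 250.3]
tool_rot: [0.559, 3.091, 0.0]
ft_force: [0.3, 0.3, 0.6]
width: 85.1
gripper_force: 0.0
```

```bash
cat >> m.py <<'E'
def circ(P):
    A=np.c_[2*P,np.ones(len(P))]; s=np.linalg.lstsq(A,(P**2).sum(1),rcond=None)[0]
    return s[:2],np.sqrt(s[2]+s[:2]@s[:2])
E
python3 - <<'E'
import numpy as np,cv2
from scipy.optimize import brentq
from m import *
T=dict(np.load("top0.npz"));S=dict(np.load("scene0.npz"))
dark=lambda w:w.max(2)<75
c0=ray(S,(0,0))[0]
for k,pt,rt,ps,rs,r in [("L",(160,235),20,(494,339),24,32),("M",(283.5,282.5),16,(381,232),17,25),("S",(270.5,224),12,(357,286),12,17)]:
    c=blob(T,pt,rt,dark); v=c-pt; P=c[v@[.8,.6]<.15*np.hypot(*v.T)]
    q,rad=circ(P)
    cs=blob(S,ps,rs,dark); top=cs[np.argmin(cs[:,1])]; row=cs[:,1].min()
    def f(z):
        C=onz(T,q,z); a=np.linspace(0,6.283,181); W=C+r*np.c_[np.cos(a),np.sin(a),0*a]
        cam=W@S["camera_from_world"][:3,:3].T+S["camera_from_world"][:3,3]
        return (S["camera_matrix"][1,2]-S["camera_matrix"][1,1]*cam[:,1]/-cam[:,2]).min()-row
    z=brentq(f,0,200); print(k,q.round(1),rad.round(1),"z",round(z,1),onz(T,q,z).round(1), "r_mm",(rad*(1580-z)/620.8).round(1))
# bottle outline: bluish vs bench
for n,D,p,r in(("T",T,(163,297),14),("S",S,(519,287),18)):
    blue=lambda w:(cv2.GaussianBlur(w,(0,0),3)@[1,0,-1]<2)
    c=blob(D,p,r,blue)
    if c is not None:
        R=cv2.minAreaRect(c.astype(np.float32)); B=cv2.boxPoints(R); print(n,np.round(R[0],1),np.round(R[1],1),R[2])
        vis=cv2.resize(D["pixels"][p[1]-22:p[1]+23,p[0]-22:p[0]+23][:,:,::-1],None,fx=8,fy=8,interpolation=cv2.INTER_CUBIC)
        o=np.array([p[0]-22,p[1]-22]);cv2.polylines(vis,[np.int32((c-o+.5)*8)],True,(0,0,255));globals()["v"+n]=cv2.convertScaleAbs(vis,alpha=1.6)
cv2.imwrite("pics/b.png",np.hstack([vT,vS]))
E
```

```text
L [159.9 234.2] 13.1 z 80.6 [572.1 379.2  80.6] r_mm 31.7
M [282.8 282.5] 10.2 z 67.4 [461.6  70.9  67.4] r_mm 24.8
S [270.6 223.6] 7.0 z 52.7 [608.9 107.6  52.7] r_mm 17.1
T [164.4 296.9] [17.1 19.6] 86.42366790771484Traceback (most recent call last):
  File "<stdin>", line 24, in <module>
NameError: name 'vS' is not defined. Did you mean: 'S'?
```

Measured cap-top heights are L 81, M 67 and S 53 mm, against 84, 70 and 56 in the text. That bias is within calibration, so I'll centre over the medium jar.

```bash
cat > go.py <<'E'
import sys,numpy as np
from scipy.spatial.transform import Rotation as R
from station import sense
s=sense(); r=R.from_rotvec(s["tool_rot"]); p=s["position"]
print("t",round(s["time_s"],2),"pos",p.round(1),"yaw_y",round(np.degrees(np.arctan2(*r.as_matrix()[[1,0],1])),2),"w",round(s["width"],1),"F",round(s["gripper_force"],1))
for i in range(1,len(sys.argv),3):
    g=np.array(list(map(float,sys.argv[i:i+3]))); print("to",g,"tool d",r.inv().apply(g-p).round(1)); p=g
E
```

{"op": "nudge_tcp", "data": {"motion": [[[0,0,0],0,85],[[0,0,0],0,85]]}}

```text
time_s: 1.35
position: [442.4, 104.0, 250.1]
tool_rot: [-0.56, -3.091, -0.0]
ft_force: [-0.2, -0.5, -1.0]
width: 84.9
gripper_force: 0.0
```

```bash
python3 go.py 461.3 70.9 57 518.6 -114.1 130
```

```text
t 1.35 pos [442.4 104.  250.1] yaw_y 69.45 w 84.9 F 0.0
to [461.3  70.9  57. ] tool d [-29.5 -24.4 193.1]
to [ 518.6 -114.1  130. ] tool d [-118.5 -153.1  -73.1]
```

In the tool's units: 40 mm is 0.64, 30 mm is 0.48.

{"op": "nudge_tcp", "data": {"motion": [[[-0.24,-0.192,0.64],0,85],[[-0.232,-0.192,0.64],0,85],[[0,0,0.64],0,85],[[0,0,0.48],0,85],[[0,0,0],0,85],[[0,0,0],0,85]], "force": 40}}

```text
time_s: 2.1
position: [462.2, 72.0, 101.6]
tool_rot: [0.557, 3.091, 0.0]
ft_force: [-0.1, -0.1, 0.5]
width: 85.1
gripper_force: 0.0
```

```bash
python3 go.py 461.3 70.9 57
```

```text
t 2.1 pos [462.2  72.  101.6] yaw_y 69.58 w 85.1 F 0.0
to [461.3  70.9  57. ] tool d [ 0.5 -1.4 44.6]
```

In the tool's units: 25 mm is 0.4, 19.5 mm is 0.312.

{"op": "nudge_tcp", "data": {"motion": [[[0,-0.016,0.4],0,85],[[0,0,0.312],0,85],[[0,0,0],0,85],[[0,0,0],0,46],[[0,0,0],0,46],[[0,0,0],0,46],[[0,0,0],0,46],[[0,0,0],0,46]], "force": 40}}

```text
time_s: 3.1
position: [462.1, 70.3, 57.1]
tool_rot: [0.559, 3.09, 0.0]
ft_force: [-2.5, 1.8, 10.6]
width: 48.7
gripper_force: 39.8
```

```bash
python3 go.py 461.3 70.9 57
```

```text
t 3.1 pos [462.1  70.3  57.1] yaw_y 69.5 w 48.7 F 39.8
to [461.3  70.9  57. ] tool d [1.  0.3 0.1]
```

In the tool's units: -30 mm is -0.48, -15 mm is -0.24.

{"op": "nudge_tcp", "data": {"motion": [[[0,0,-0.24],0,46],[[0,0,-0.48],0,46],[[0,0,-0.48],0,46],[[0,0,0],0,46]]}}

```text
time_s: 3.6
position: [462.6, 70.2, 133.8]
tool_rot: [0.558, 3.087, 0.001]
ft_force: [-0.0, 0.3, -1.8]
width: 48.9
gripper_force: 41.9
```

```bash
python3 go.py 518.6 -114.1 132
```

```text
t 3.6 pos [462.6  70.2 133.8] yaw_y 69.5 w 48.9 F 41.9
to [ 518.6 -114.1  132. ] tool d [-117.  -153.     2.1]
```

In the tool's units: -32.5 mm is -0.52, -25 mm is -0.4.

{"op": "nudge_tcp", "data": {"motion": [[[-0.272,-0.368,0],0,46],[[-0.4,-0.52,0],0,46],[[-0.4,-0.52,0],0,46],[[-0.4,-0.52,0],0,46],[[-0.4,-0.52,0],0,46],[[0,0,0],0,46],[[0,0,0],0,46]]}}

```text
time_s: 4.47
position: [517.1, -113.8, 130.4]
tool_rot: [-0.56, -3.09, -0.0]
ft_force: [-0.6, -0.7, -2.2]
width: 49.0
gripper_force: 42.1
```

```bash
python3 go.py 518.6 -114.1 66
```

```text
t 4.47 pos [ 517.1 -113.8  130.4] yaw_y 69.48 w 49.0 F 42.1
to [ 518.6 -114.1   66. ] tool d [-1.6  0.2 64.4]
```

In the tool's units: 20 mm is 0.32, 15 mm is 0.24.

{"op": "nudge_tcp", "data": {"motion": [[[-0.024,0,0.32],0,46],[[0,0,0.32],0,46],[[0,0,0.24],0,46],[[0,0,0.112],0,46],[[0,0,0.032],0,46],[[0,0,0.024],0,46],[[0,0,0],0,46]]}}

```text
time_s: 5.35
position: [519.0, -114.7, 65.6]
tool_rot: [0.559, 3.091, -0.0]
ft_force: [1.0, -0.9, -1.6]
width: 48.8
gripper_force: 42.1
```

```bash
python3 go.py 518.6 -114.1 65
```

```text
t 5.35 pos [ 519.  -114.7   65.6] yaw_y 69.5 w 48.8 F 42.1
to [ 518.6 -114.1   65. ] tool d [0.6 0.4 0.6]
```

In the tool's units: 1 mm is 0.016.

{"op": "nudge_tcp", "data": {"motion": [[[0,0,0.016],0,46],[[0,0,0],0,46]]}}

```text
time_s: 5.6
position: [519.2, -114.7, 65.2]
tool_rot: [0.559, 3.09, -0.0]
ft_force: [-2.8, 2.1, 9.3]
width: 48.8
gripper_force: 42.9
```

{"op": "nudge_tcp", "data": {"motion": [[[0,0,0.0112],0,46],[[0,0,0],0,46]]}}

```text
time_s: 5.85
position: [519.3, -114.7, 65.1]
tool_rot: [0.559, 3.09, -0.001]
ft_force: [-6.0, 2.9, 18.7]
width: 48.8
gripper_force: 43.9
```

On the floor. I'll release, rise and go to the small jar.

In the tool's units: -40 mm is -0.64, -30 mm is -0.48.

{"op": "nudge_tcp", "data": {"motion": [[[0,0,0],0,60],[[0,0,0],0,85],[[0,0,0],0,85],[[0,0,0],0,85],[[0,0,-0.32],0,85],[[0,0,-0.64],0,85],[[0,0,-0.48],0,85],[[0,0,0],0,85]]}}

```text
time_s: 6.85
position: [519.8, -114.9, 155.8]
tool_rot: [0.558, 3.088, -0.001]
ft_force: [-0.7, -1.0, -0.3]
width: 85.0
gripper_force: 0.0
```

```bash
python3 go.py 608.9 107.6 150 608.9 107.6 46
```

```text
t 6.85 pos [ 519.8 -114.9  155.8] yaw_y 69.5 w 85.0 F 0.0
to [608.9 107.6 150. ] tool d [ -5.5 239.6   5.8]
to [608.9 107.6  46. ] tool d [  0.4   0.  104. ]
```

In the tool's units: 42 mm is 0.672, 41.5 mm is 0.664.

{"op": "nudge_tcp", "data": {"motion": [[[-0.016,0.48,0],0,85],[[-0.016,0.672,0],0,85],[[-0.016,0.672,0],0,85],[[-0.016,0.672,0],0,85],[[-0.024,0.672,0],0,85],[[0,0.664,0.32],0,85],[[0,0,0.32],0,70],[[0,0,0],0,70]]}}

```text
time_s: 7.85
position: [606.8, 108.1, 111.1]
tool_rot: [-0.557, -3.088, 0.002]
ft_force: [0.3, -1.4, -0.0]
width: 69.8
gripper_force: 0.0
```

```bash
python3 go.py 608.9 107.6 46
```

```text
t 7.85 pos [606.8 108.1 111.1] yaw_y 69.54 w 69.8 F 0.0
to [608.9 107.6  46. ] tool d [-2.4  0.4 65.1]
```

```bash
python3 - <<'E'
import numpy as np,cv2
from m import *
from station import eyes
S=eyes.get_image("scene");np.savez("scene1.npz",**S)
T=eyes.get_image("top");np.savez("top1.npz",**T)
a=cv2.resize(S["pixels"][170:350,180:420][:,:,::-1],(800,600),interpolation=cv2.INTER_CUBIC)
cv2.imwrite("pics/s3.png",cv2.convertScaleAbs(a,alpha=1.5))
E
```

```text
(no output)
```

View pics/s3.png

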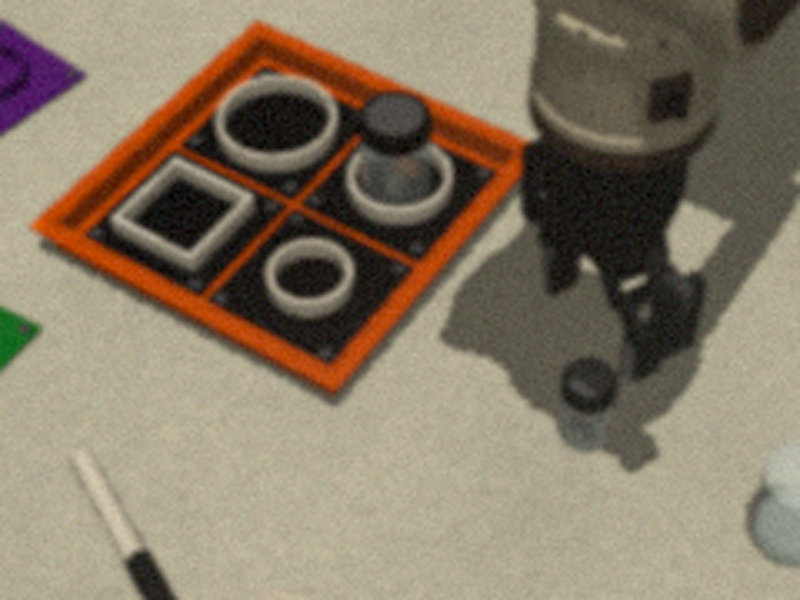

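The medium jar stands centred in its collar at crop (396,160), and the gripper is over the small jar at (588,400). I'll go down and grip.

In the tool's units: 25 mm is 0.4, 14 mm is 0.224.

{"op": "nudge_tcp", "data": {"motion": [[[-0.0384,0,0.4],0,70],[[0,0,0.4],0,70],[[0,0,0.224],0,70],[[0,0,0],0,32],[[0,0,0],0,32],[[0,0,0],0,32],[[0,0,0],0,32],[[0,0,0],0,32]], "force": 30}}

```text
time_s: 8.95
position: [610.8, 107.0, 50.8]
tool_rot: [0.559, 3.09, 0.0]
ft_force: [-1.4, -0.1, 8.0]
width: 33.3
gripper_force: 30.0
```

```bash
python3 go.py 608.9 107.6 46
```

```text
t 8.95 pos [610.8 107.   50.8] yaw_y 69.5 w 33.3 F 30.0
to [608.9 107.6  46. ] tool d [ 2.  -0.1  4.8]
```

In the tool's units: -40 mm is -0.64, -30 mm is -0.48.

{"op": "nudge_tcp", "data": {"motion": [[[0,0,-0.24],0,31],[[0,0,-0.48],0,31],[[0,0,-0.64],0,31],[[0,0,0],0,31]]}}

```text
time_s: 9.45
position: [611.5, 107.1, 139.0]
tool_rot: [0.558, 3.086, 0.002]
ft_force: [-0.5, 1.0, -0.0]
width: 33.1
gripper_force: 30.1
```

```bash
python3 go.py 626.6 -105.1 135
```

```text
t 9.45 pos [611.5 107.1 139. ] yaw_y 69.51 w 33.1 F 30.1
to [ 626.6 -105.1  135. ] tool d [ -88.4 -193.5    4. ]
```

In the tool's units: -41 mm is -0.656, -30 mm is -0.48.

{"op": "nudge_tcp", "data": {"motion": [[[-0.224,-0.48,0],0,31],[[-0.304,-0.656,0],0,31],[[-0.304,-0.656,0],0,31],[[-0.304,-0.656,0],0,31],[[-0.304,-0.656,0.064],0,31],[[0,0,0.16],0,31],[[0,0,0],0,31]]}}

```text
time_s: 10.32
position: [625.9, -105.8, 119.6]
tool_rot: [-0.559, -3.089, -0.001]
ft_force: [-0.4, 1.1, -0.5]
width: 32.9
gripper_force: 30.1
```

```bash
python3 go.py 627.8 -105.3 59
```

```text
t 10.32 pos [ 625.9 -105.8  119.6] yaw_y 69.48 w 32.9 F 30.1
to [ 627.8 -105.3   59. ] tool d [-1.7  1.2 60.6]
```

In the tool's units: 20 mm is 0.32, 13 mm is 0.208.

{"op": "nudge_tcp", "data": {"motion": [[[-0.0272,0.016,0.32],0,31],[[0,0,0.32],0,31],[[0,0,0.208],0,31],[[0,0,0.08],0,31],[[0,0,0.024],0,31],[[0,0,0],0,31]]}}

```text
time_s: 11.08
position: [628.7, -106.0, 61.6]
tool_rot: [0.559, 3.091, -0.0]
ft_force: [0.3, 0.4, -0.1]
width: 33.2
gripper_force: 30.1
```

```bash
python3 go.py 627.8 -105.3 59
```

```text
t 11.07 pos [ 628.7 -106.    61.6] yaw_y 69.5 w 33.2 F 30.1
to [ 627.8 -105.3   59. ] tool d [1.1 0.4 2.6]
```

In the tool's units: 1 mm is 0.016.

{"op": "nudge_tcp", "data": {"motion": [[[0,0,0.016],0,31],[[0,0,0],0,31]]}}

```text
time_s: 11.32
position: [628.5, -106.0, 60.3]
tool_rot: [0.559, 3.091, -0.0]
ft_force: [-0.9, -0.7, -1.1]
width: 33.0
gripper_force: 30.1
```

```bash
python3 go.py
```

```text
t 11.32 pos [ 628.5 -106.    60.3] yaw_y 69.5 w 33.0 F 30.1
```

In the tool's units: 1.2 mm is 0.0192.

{"op": "nudge_tcp", "data": {"motion": [[[0,0,0.0192],0,31],[[0,0,0],0,31]]}}

```text
time_s: 11.58
position: [628.5, -105.9, 59.0]
tool_rot: [0.559, 3.091, -0.0]
ft_force: [0.4, -0.0, -1.1]
width: 33.3
gripper_force: 30.2
```

{"op": "nudge_tcp", "data": {"motion": [[[0,0,0.0128],0,31],[[0,0,0],0,31]]}}

```text
time_s: 11.82
position: [628.7, -106.0, 58.8]
tool_rot: [0.559, 3.091, -0.0]
ft_force: [-1.1, 1.1, 7.7]
width: 32.7
gripper_force: 30.7
```

In the tool's units: -40 mm is -0.64, -35 mm is -0.56.

{"op": "nudge_tcp", "data": {"motion": [[[0,0,0],0,50],[[0,0,0],0,85],[[0,0,0],0,85],[[0,0,0],0,85],[[0,0,-0.32],0,85],[[0,0,-0.64],0,85],[[0,0,-0.56],0,85],[[0,0,0],0,85]]}}

```text
time_s: 12.82
position: [629.7, -106.2, 157.7]
tool_rot: [0.558, 3.086, -0.001]
ft_force: [0.4, -0.3, 0.6]
width: 84.9
gripper_force: 0.0
```

```bash
python3 go.py 572 379 153
```

```text
t 12.82 pos [ 629.7 -106.2  157.7] yaw_y 69.5 w 84.9 F 0.0
to [572. 379. 153.] tool d [224.  434.3   3.5]
```

In the tool's units: 50 mm is 0.8, 34 mm is 0.544.

{"op": "nudge_tcp", "data": {"motion": [[[0.288,0.544,0],0,85],[[0.416,0.8,0],0,85],[[0.416,0.8,0],0,85],[[0.416,0.8,0],0,85],[[0.416,0.8,0],0,85],[[0.416,0.8,0],0,85],[[0.416,0.8,0],0,85],[[0.416,0.8,0],0,85]]}}

```text
time_s: 13.82
position: [575.0, 325.6, 153.4]
tool_rot: [-0.559, -3.091, 0.0]
ft_force: [0.6, -0.1, 0.2]
width: 85.0
gripper_force: 0.0
```

{"op": "nudge_tcp", "data": {"motion": [[[0.192,0.4,0],0,85],[[0.192,0.4,0],0,85],[[0,0,0],0,85],[[0,0,0],0,85]]}}

```text
time_s: 14.32
position: [570.6, 378.6, 153.0]
tool_rot: [-0.559, -3.091, 0.001]
ft_force: [0.7, -0.2, 0.7]
width: 84.7
gripper_force: 0.0
```

```bash
python3 go.py 572 379 68
```

```text
t 14.32 pos [570.6 378.6 153. ] yaw_y 69.5 w 84.7 F 0.0
to [572. 379.  68.] tool d [-1.2  1.  85. ]
```

In the tool's units: 25 mm is 0.4, 9 mm is 0.144.

{"op": "nudge_tcp", "data": {"motion": [[[-0.016,0.016,0.4],0,85],[[0,0,0.4],0,85],[[0,0,0.4],0,85],[[0,0,0.144],0,85],[[0,0,0],0,85]], "force": 60}}

```text
time_s: 14.95
position: [572.1, 379.1, 69.2]
tool_rot: [-0.56, -3.091, 0.001]
ft_force: [-0.5, 0.1, 0.2]
width: 85.1
gripper_force: 0.0
```

```bash
python3 go.py 572 379 68
```

```text
t 14.95 pos [572.1 379.1  69.2] yaw_y 69.46 w 85.1 F 0.0
to [572. 379.  68.] tool d [ 0.  -0.1  1.2]
```

{"op": "nudge_tcp", "data": {"motion": [[[0,0,0],0,60],[[0,0,0],0,60],[[0,0,0],0,60],[[0,0,0],0,60],[[0,0,0],0,60]]}}

```text
time_s: 15.58
position: [572.5, 379.8, 70.8]
tool_rot: [0.559, 3.09, 0.002]
ft_force: [-0.9, -1.3, 7.3]
width: 62.3
gripper_force: 64.7
```

```bash
python3 go.py 572 379 68
```

```text
t 15.57 pos [572.5 379.8  70.8] yaw_y 69.5 w 62.3 F 64.7
to [572. 379.  68.] tool d [ 0.2 -0.9  2.8]
```

In the tool's units: -40 mm is -0.64, -30 mm is -0.48.

{"op": "nudge_tcp", "data": {"motion": [[[0,0,-0.24],0,58],[[0,0,-0.48],0,58],[[0,0,-0.64],0,58],[[0,0,-0.4],0,58],[[0,0,0],0,58]]}}

```text
time_s: 16.2
position: [572.6, 380.0, 182.1]
tool_rot: [0.558, 3.088, 0.004]
ft_force: [-0.7, -0.5, -3.6]
width: 62.8
gripper_force: 66.5
```

```bash
python3 go.py 527.6 -222.3 165
```

```text
t 16.2 pos [572.6 380.  182.1] yaw_y 69.51 w 62.8 F 66.5
to [ 527.6 -222.3  165. ] tool d [-168.7 -580.    15.7]
```

{"op": "nudge_tcp", "data": {"motion": [[[-0.128,-0.448,0],0,58],[[-0.192,-0.672,0],0,58],[[-0.208,-0.704,0],0,58],[[-0.208,-0.704,0],0,58],[[-0.208,-0.704,0],0,58],[[-0.208,-0.704,0],0,58],[[-0.208,-0.704,0],0,58],[[-0.208,-0.704,0],0,58]]}}

```text
time_s: 17.2
position: [546.0, 31.1, 178.1]
tool_rot: [-0.559, -3.09, 0.0]
ft_force: [0.4, -0.1, -2.1]
width: 62.6
gripper_force: 66.5
```

```bash
python3 go.py 527.6 -222.3 165
```

```text
t 17.2 pos [546.   31.1 178.1] yaw_y 69.5 w 62.6 F 66.5
to [ 527.6 -222.3  165. ] tool d [ -71.5 -243.8   13.1]
```

In the tool's units: -44 mm is -0.704, -43 mm is -0.688.

{"op": "nudge_tcp", "data": {"motion": [[[-0.176,-0.592,0],0,58],[[-0.208,-0.704,0],0,58],[[-0.208,-0.704,0],0,58],[[-0.208,-0.704,0],0,58],[[-0.192,-0.688,0],0,58],[[-0.096,-0.256,0.08],0,58],[[0,0,0.16],0,58],[[0,0,0],0,58]]}}

```text
time_s: 18.2
position: [530.2, -203.6, 162.7]
tool_rot: [-0.558, -3.089, -0.002]
ft_force: [-0.6, 0.2, -3.2]
width: 62.6
gripper_force: 66.7
```

```bash
python3 go.py 527.6 -222.3 79
```

```text
t 18.2 pos [ 530.2 -203.6  162.7] yaw_y 69.54 w 62.6 F 66.7
to [ 527.6 -222.3   79. ] tool d [ -4.3 -18.4  83.6]
```

In the tool's units: 25 mm is 0.4, -18 mm is -0.288.

{"op": "nudge_tcp", "data": {"motion": [[[-0.064,-0.288,0.08],0,58],[[0,0,0.4],0,58],[[0,0,0.4],0,58],[[0,0,0.256],0,58],[[0,0,0.128],0,58],[[0,0,0],0,58]]}}

```text
time_s: 18.95
position: [528.1, -223.2, 85.1]
tool_rot: [-0.559, -3.091, 0.0]
ft_force: [0.1, 0.6, -2.0]
width: 62.9
gripper_force: 66.8
```

```bash
python3 go.py 527.6 -222.3 79
```

```text
t 18.95 pos [ 528.1 -223.2   85.1] yaw_y 69.51 w 62.9 F 66.8
to [ 527.6 -222.3   79. ] tool d [0.7 0.6 6.1]
```

In the tool's units: 3 mm is 0.048, 1.5 mm is 0.024.

{"op": "nudge_tcp", "data": {"motion": [[[0,0,0.048],0,58],[[0,0,0.024],0,58],[[0,0,0],0,58]]}}

```text
time_s: 19.32
position: [528.1, -223.2, 80.8]
tool_rot: [0.559, 3.091, -0.0]
ft_force: [1.0, 0.2, -3.4]
width: 62.5
gripper_force: 66.8
```

{"op": "nudge_tcp", "data": {"motion": [[[0,0,0.0192],0,58],[[0,0,0],0,58]]}}

```text
time_s: 19.58
position: [528.0, -223.2, 79.4]
tool_rot: [-0.559, -3.091, 0.0]
ft_force: [-0.3, 0.3, -2.8]
width: 62.5
gripper_force: 66.8
```

{"op": "nudge_tcp", "data": {"motion": [[[0,0,0.0128],0,58],[[0,0,0],0,58]]}}

```text
time_s: 19.82
position: [528.1, -223.2, 78.8]
tool_rot: [0.559, 3.091, -0.0]
ft_force: [-0.0, 0.2, 1.8]
width: 62.5
gripper_force: 67.2
```

In the tool's units: -40 mm is -0.64, -30 mm is -0.48.

{"op": "nudge_tcp", "data": {"motion": [[[0,0,0.0048],0,70],[[0,0,0],0,85],[[0,0,0],0,85],[[0,0,0],0,85],[[0,0,-0.32],0,85],[[0,0,-0.64],0,85],[[0,0,-0.48],0,85],[[0,0,0],0,85]]}}

```text
time_s: 20.82
position: [528.8, -223.6, 170.7]
tool_rot: [0.558, 3.088, -0.002]
ft_force: [0.1, 0.3, -0.7]
width: 84.9
gripper_force: 0.0
```

```bash
python3 - <<'E'
import numpy as np,cv2
from m import *
from station import eyes
T=eyes.get_image("top");S=eyes.get_image("scene");np.savez("top2.npz",**T);np.savez("scene2.npz",**S)
# bottle outline on top view: glass colour difference r-b; contour, rect
T4=np.mean([dict(np.load(f"top{i}.npz"))["pixels"].astype(float) for i in (0,1,2)],0)
S4=np.mean([dict(np.load(f"scene{i}.npz"))["pixels"].astype(float) for i in (0,1,2)],0)
def crop(I,x0,y0,n=40,k=10): return np.clip(cv2.resize(I[y0:y0+n,x0:x0+n],None,fx=k,fy=k,interpolation=cv2.INTER_CUBIC)*1.7,0,255).astype(np.uint8)[:,:,::-1]
cv2.imwrite("pics/b2.png",np.hstack([crop(T4,145,278),crop(S4,497,265,n=40)]))
# holder well yaw: minAreaRect of the square collar
c=blob(T,(396,219),18,lambda w:w.min(2)>55); print(cv2.minAreaRect(c.astype(np.float32)))
b=cv2.boxPoints(cv2.minAreaRect(c.astype(np.float32))); print([onz(T,p,20).round(1).tolist() for p in b])
E
```

```text
((396.09515380859375, 218.3432159423828), (27.853389739990234, 28.40837287902832), 86.58341979980469)
[[667.1, -172.3, 20.0], [673.5, -245.0, 20.0], [601.9, -250.7, 20.0], [595.5, -178.2, 20.0]]
```

View pics/b2.png

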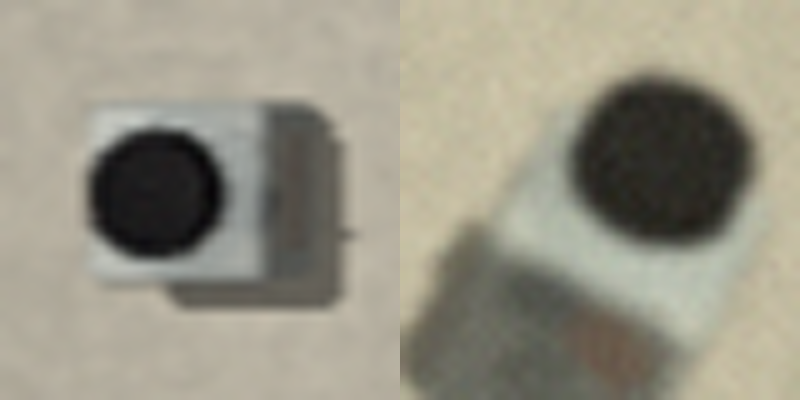

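The bottle's shoulder runs square to the top image, crop x 90–265 and y 102–283. In the scene crop, its front shoulder edge runs (495,250)→(690,350). I'll turn those edges into yaw by casting rays.

```bash
python3 - <<'E'
import numpy as np
from m import *
T=dict(np.load("top2.npz"));S=dict(np.load("scene2.npz"))
f=lambda D,x0,y0,a,b:[onz(D,((p[0]+.5)/10-.5+x0,(p[1]+.5)/10-.5+y0),56) for p in (a,b)]
for n,a,b in (("left",(89,103),(87,281)),("bottom",(88,281),(264,282)),("top",(89,102),(264,102))):
    P=f(T,145,278,a,b);d=P[1]-P[0];print(n,np.round(P,1).tolist(),np.degrees(np.arctan2(d[1],d[0])).round(1),np.hypot(*d[:2]).round(1))
P=f(S,497,265,(95,250),(290,350));d=P[1]-P[0];print("scene",np.round(P,1).tolist(),np.degrees(np.arctan2(d[1],d[0])).round(1),np.hypot(*d[:2]).round(1))
c=blob(T,(160.3,297),14,lambda w:w.max(2)<75);q,r=circ(c);print("cap",q.round(1),r.round(1),onz(T,q,83).round(1))
E
python3 go.py 417 373 150
```

```text
left [[438.6, 396.1, 56.0], [394.1, 394.6, 56.0]] -178.1 44.5
bottom [[394.1, 394.4, 56.0], [395.2, 350.1, 56.0]] -88.6 44.3
top [[438.8, 396.1, 56.0], [440.1, 352.1, 56.0]] -88.3 44.1
scene [[442.1, 353.2, 56.0], [441.9, 393.4, 56.0]] 90.3 40.2
cap [160.3 297. ] 7.0 [417.  370.6  83. ]
t 20.93 pos [ 527.9 -223.1  167.9] yaw_y 69.5 w 84.9 F 0.0
to [417. 373. 150.] tool d [312.6 519.5  17.9]
```

In the tool's units: -0.14 rad is -0.0446.

{"op": "nudge_tcp", "data": {"motion": [[[0,0,0],-0.0318,85],[[0,0,0],-0.0446,85],[[0,0,0],-0.0446,85],[[0,0,0],0,85]]}}

```text
time_s: 21.42
position: [527.7, -223.0, 167.2]
tool_rot: [0.034, -3.14, -0.001]
ft_force: [-0.5, 0.1, -0.4]
width: 85.2
gripper_force: 0.0
```

```bash
python3 go.py 417 372.3 155
```

```text
t 21.43 pos [ 527.7 -223.   167.2] yaw_y 91.23 w 85.2 F 0.0
to [417.  372.3 155. ] tool d [ 97.8 597.5  12.8]
```

In the tool's units: 45 mm is 0.72, 30 mm is 0.48.

{"op": "nudge_tcp", "data": {"motion": [[[0.08,0.48,0],0,85],[[0.128,0.72,0],0,85],[[0.128,0.72,0],0,85],[[0.128,0.72,0],0,85],[[0.128,0.72,0],0,85],[[0.128,0.72,0],0,85],[[0.128,0.72,0],0,85],[[0.128,0.72,0],0,85]]}}

```text
time_s: 22.42
position: [458.7, 121.8, 167.8]
tool_rot: [0.028, -3.141, 0.0]
ft_force: [0.3, -0.8, -0.1]
width: 84.9
gripper_force: 0.0
```

{"op": "nudge_tcp", "data": {"motion": [[[0.112,0.72,0],0,85],[[0.112,0.72,0],0,85],[[0.112,0.72,0],0,85],[[0.112,0.72,0],0,85],[[0.112,0.72,0],0,85],[[0.032,0.16,0],0,85],[[0,0,0],0,85]]}}

```text
time_s: 23.3
position: [416.9, 354.6, 167.6]
tool_rot: [0.033, -3.141, 0.001]
ft_force: [-0.5, -0.5, 0.2]
width: 85.0
gripper_force: 0.0
```

```bash
python3 go.py 417 372.3 45
```

```text
t 23.3 pos [416.9 354.6 167.6] yaw_y 91.21 w 85.0 F 0.0
to [417.  372.3  45. ] tool d [ -0.6  17.8 122.6]
```

In the tool's units: 30 mm is 0.48, 18 mm is 0.288.

{"op": "nudge_tcp", "data": {"motion": [[[0,0.2848,0.16],0,85],[[0,0,0.48],0,85],[[0,0,0.48],0,85],[[0,0,0.48],0,85],[[0,0,0.288],0,85],[[0,0,0.064],0,85],[[0,0,0],0,85]]}}

```text
time_s: 24.18
position: [417.2, 372.4, 46.8]
tool_rot: [-0.034, 3.141, 0.0]
ft_force: [0.1, 0.1, 0.1]
width: 85.1
gripper_force: 0.0
```

```bash
python3 go.py 417 372.3 44
```

```text
t 24.18 pos [417.2 372.4  46.8] yaw_y 91.25 w 85.1 F 0.0
to [417.  372.3  44. ] tool d [ 0.2 -0.1  2.8]
```

In the tool's units: 3 mm is 0.048.

{"op": "nudge_tcp", "data": {"motion": [[[0,0,0.048],0,60],[[0,0,0],0,42],[[0,0,0],0,42],[[0,0,0],0,42],[[0,0,0],0,42],[[0,0,0],0,42]], "force": 45}}

```text
time_s: 24.92
position: [417.0, 372.5, 43.8]
tool_rot: [-0.035, 3.141, 0.001]
ft_force: [-0.8, 0.8, 5.9]
width: 45.4
gripper_force: 47.0
```

```bash
python3 go.py
```

```text
t 24.93 pos [417.  372.5  43.8] yaw_y 91.27 w 45.4 F 47.0
```

In the tool's units: -40 mm is -0.64, -30 mm is -0.48.

{"op": "nudge_tcp", "data": {"motion": [[[0,0,-0.192],0,42],[[0,0,-0.48],0,42],[[0,0,-0.64],0,42],[[0,0,-0.64],0,42],[[0,0,0],0,42]]}}

```text
time_s: 25.55
position: [417.7, 373.0, 169.0]
tool_rot: [-0.035, 3.137, 0.005]
ft_force: [0.5, -0.0, -1.7]
width: 45.4
gripper_force: 46.5
```

```bash
python3 go.py 635.5 -213.2 155
```

```text
t 25.55 pos [417.7 373.  169. ] yaw_y 91.28 w 45.4 F 46.5
to [ 635.5 -213.2  155. ] tool d [-204.6 -590.9   13.3]
```

In the tool's units: -44 mm is -0.704, -28 mm is -0.448.

{"op": "nudge_tcp", "data": {"motion": [[[-0.16,-0.448,0],0,42],[[-0.24,-0.704,0],0,42],[[-0.24,-0.704,0],0,42],[[-0.24,-0.704,0],0,42],[[-0.24,-0.704,0],0,42],[[-0.24,-0.704,0],0,42],[[-0.24,-0.704,0],0,42],[[-0.24,-0.704,0],0,42]]}}

```text
time_s: 26.55
position: [539.2, 37.4, 164.8]
tool_rot: [0.035, -3.14, 0.0]
ft_force: [0.1, -0.3, -1.8]
width: 45.3
gripper_force: 46.5
```

{"op": "nudge_tcp", "data": {"motion": [[[-0.24,-0.704,0],0,42],[[-0.24,-0.704,0],0,42],[[-0.24,-0.704,0],0,42],[[-0.24,-0.704,0],0,42],[[-0.24,-0.704,0],0,42],[[-0.16,-0.48,0],0,42],[[0,0,0],-0.0191,42],[[0,0,0],0,42]]}}

```text
time_s: 27.55
position: [629.4, -209.2, 164.4]
tool_rot: [0.128, -3.138, -0.001]
ft_force: [-0.6, -0.4, -1.8]
width: 45.4
gripper_force: 46.6
```

```bash
python3 go.py 635.5 -213.2 52
```

```text
t 27.55 pos [ 629.4 -209.2  164.4] yaw_y 94.67 w 45.4 F 46.6
to [ 635.5 -213.2   52. ] tool d [ -6.   -4.5 112.4]
```

In the tool's units: 25 mm is 0.4, 15 mm is 0.24.

{"op": "nudge_tcp", "data": {"motion": [[[-0.096,-0.064,0.16],0,42],[[0,0,0.4],0,42],[[0,0,0.4],0,42],[[0,0,0.4],0,42],[[0,0,0.24],0,42],[[0,0,0.096],0,42],[[0,0,0],0,42]]}}

```text
time_s: 28.42
position: [636.2, -212.6, 59.4]
tool_rot: [-0.129, 3.139, -0.0]
ft_force: [-0.9, 0.1, -0.9]
width: 45.3
gripper_force: 46.6
```

```bash
python3 go.py 635.5 -213.2 52
```

```text
t 28.43 pos [ 636.2 -212.6   59.4] yaw_y 94.71 w 45.3 F 46.6
to [ 635.5 -213.2   52. ] tool d [ 0.8 -0.6  7.4]
```

In the tool's units: 4 mm is 0.064, 2 mm is 0.032.

{"op": "nudge_tcp", "data": {"motion": [[[0,0,0.064],0,42],[[0,0,0.032],0,42],[[0,0,0],0,42]]}}

```text
time_s: 28.8
position: [636.0, -212.6, 53.4]
tool_rot: [0.129, -3.139, 0.0]
ft_force: [0.2, 0.1, -1.5]
width: 45.3
gripper_force: 46.6
```

{"op": "nudge_tcp", "data": {"motion": [[[0,0,0.0192],0,42],[[0,0,0],0,42]]}}

```text
time_s: 29.05
position: [636.0, -212.6, 52.1]
tool_rot: [0.129, -3.139, 0.0]
ft_force: [1.1, -0.2, -1.3]
width: 45.3
gripper_force: 46.6
```

{"op": "nudge_tcp", "data": {"motion": [[[0,0,0.0128],0,42],[[0,0,0],0,42]]}}

```text
time_s: 29.3
position: [636.1, -212.6, 51.9]
tool_rot: [-0.129, 3.139, -0.0]
ft_force: [-4.0, 1.9, 5.3]
width: 45.3
gripper_force: 47.1
```

The rows are not in the units I measure in: shifts go in shares of 62.5 mm and turns go in shares of pi rad. I convert before sending: -40 mm is -0.64, -20 mm is -0.32.

{"op": "nudge_tcp", "data": {"motion": [[[0,0,0],0,60],[[0,0,0],0,80],[[0,0,0],0,80],[[0,0,0],0,80],[[0,0,-0.32],0,80],[[0,0,-0.64],0,80],[[0,0,-0.64],0,80],[[0,0,-0.64],0,80]]}}

```text
time_s: 30.3
position: [636.0, -212.6, 194.3]
tool_rot: [-0.129, 3.138, -0.001]
ft_force: [1.0, 0.4, -1.0]
width: 80.2
gripper_force: 0.0
```

{"op": "nudge_tcp", "data": {"motion": [[[0.24,0.72,0],0,80],[[0.24,0.72,0],0,80],[[0.24,0.72,0],0,80],[[0.24,0.72,0],0,80],[[0.24,0.72,0],0,80],[[0.24,0.72,0],0,80],[[0,0,0],0,80],[[0,0,0],0,80]]}}

```text
time_s: 31.3
position: [524.5, 48.9, 192.4]
tool_rot: [-0.13, 3.137, -0.001]
ft_force: [-0.8, -0.2, 0.2]
width: 80.3
gripper_force: 0.0
```

```bash
python3 - <<'E'
import numpy as np,cv2
from m import *
from station import eyes
T=eyes.get_image("top");S=eyes.get_image("scene")
a=cv2.resize(T["pixels"][185:300,320:435],(400,400),interpolation=cv2.INTER_CUBIC);b=cv2.resize(S["pixels"][165:295,185:315+30],(492,400),interpolation=cv2.INTER_CUBIC)
cv2.imwrite("pics/f.png",cv2.resize(cv2.convertScaleAbs(np.hstack([a,b])[:,:,::-1],alpha=1.6),(800,359)))
for n,p,h,g,r in(("L",(399,258),92,(527.6,-222.3),14),("M",(357,260),78,(518.6,-114.1),11),("S",(353,219),64,(626.6,-105.1),8),("B",(398,217),92,(635.5,-213.2),8)):
    pass
E
```

```text
(no output)
```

View pics/f.png

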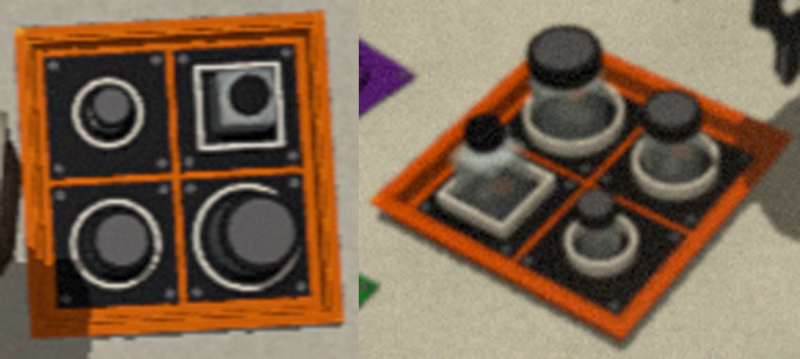

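All four stand upright in their collars: top-crop caps L (262,228), M (123,238), S (111,105) and B (248,94). I'll check the offsets with rays at cap height before handing in.

```bash
python3 - <<'E'
import numpy as np
from m import *
T=dict(np.load("top2.npz"))
for n,p,z,g in(("L",(262,228),92,(527.6,-222.3)),("M",(123,238),78,(518.6,-114.1)),("S",(111,105),64,(626.6,-105.1)),("B",(248,94),92,(635.5,-213.2))):
    q=(320+p[0]*892/800/400*115-.5,185+p[1]*400/359/400*115-.5); P=onz(T,q,z); print(n,P.round(1),(P[:2]-g).round(1))
E
python3 go.py
```

```text
L [ 531.  -223.6   92. ] [ 3.4 -1.3]
M [ 520.6 -115.9   78. ] [ 2.  -1.8]
S [ 627.4 -104.4   64. ] [0.8 0.7]
B [ 636.  -210.4   92. ] [0.5 2.8]
t 31.4 pos [524.6  48.3 191.8] yaw_y 94.66 w 79.9 F 0.0
```

Every offset is under 4 mm, well inside the 13 mm limit, and the robot is clear.

```bash
python3 -c "
from station import robot
print(robot.sign_off())"
```

```text
the job is handed in; nothing more can be done
None
```

I handed the job in at about 31 s: all four specimens stand upright on the floors of their own holders, within about 4 mm of centre by camera, and the empty jars were not touched; the judge's verdict was not shown.

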